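# Snap the cap onto the full coin tube and keep it pressed

## Task

Two clear coin tubes stand on the desk: take the smaller of the two white caps and press it straight down onto the neck of the tube that is filled with coins to its mouth, past the click, until it is fully home on the tube's shoulder. Finish while still pressing the cap firmly down with the gripper (do not let go or back off), and leave the other things on the desk where they are.

Things in the scene. Friction and masses are not known exactly. Their poses are not given: they have to be found in the camera images.
- cap: the smaller white snap cap, loose on the desk, open side down, 42 mm outer diameter (44 mm over its fine grip ribs), 24 mm high, 25 g. Origin: centre of its open underside; z up through its closed flat top. Inside: a lip 3 mm high at the open end with a 30 mm bore, above it a 35.6 mm bore, 20 mm deep in all. Its yaw does not matter.
- tube_full: the clear coin tube full of coins (copper and brass discs seen through its wall up to the mouth), fixed upright on the desk: steel foot 80 mm diameter, 12 mm high; body 34 mm diameter; shoulder collar 38 mm diameter, top 80 mm above the desk; then a neck 28 mm diameter, 14 mm high, and a cone 4 mm high narrowing to 20 mm. Origin: on the desk at its axis, z up.
- tube_full_seat (a point): centre of that tube's rigid shoulder, 80 mm above the desk: the cap is home when its underside is here. Four round sprung nubs stand 3 mm proud of the neck, 6.8 mm above the shoulder. The cap's lip meets them 10 mm above home and takes 7 to 12 N to pass; the force then drops and for the last 4 mm they draw the cap down (up to 9 N) before it stops hard. Snapped on, it stays on.
- tube_full_mouth (a point): centre of the top of that tube's neck, 98 mm above the desk
- tube_half: the other coin tube, same size and shape and also fixed to the desk, but coins fill only its lower part (under half of its height); not to be capped. Origin on the desk at its axis, z up.
- big_cap: the larger white cap, 62 mm outer diameter (64 mm over ribs), 24 mm high, loose, open side down: for another kind of tube, leave it. Origin: centre of its underside.
- calculator: bystander: desk calculator 150 x 90 x 21 mm, lying along its x. Origin: centre of its underside.
- coin_stack: bystander: low stack of coins, one piece, 26 mm diameter, 22 mm high. Origin: centre of its underside.
- pencil: bystander: pencil, about 180 mm long along its x, 7.5 mm thick. Origin: centre of its underside.
- eraser: bystander: eraser 45 x 20 x 12 mm. Origin: centre of its underside.
- stamp: bystander: rubber stamp standing on its 40 x 40 mm plate, wooden handle, 68 mm high. Origin: centre of its underside.
Mind the look-alikes: they are no part of the job. Leave any pink look-alike of the cap alone.

How it is judged (in metres and radians):
On the way, in this order (a step that is already met when the one before it is completed fails the run):
1. the small cap is lifted in the gripper, clear of the desk (height (world z) of cap above 0.04 m and contact force between the fingers and cap above 1 N), for 0.1 s.
2. the cap has clicked past the nubs and is home on the full tube's shoulder (z of cap in the frame of tube_full_seat between -0.003 and 0.002 m and horizontal distance between cap and tube_full_seat below 0.0025 m and angle between cap's own z axis and vertical below 0.07 rad), for 0.2 s.
At the end, for the whole second after the job is handed in: Small cap home on the full tube: underside at most 2 mm above the shoulder, within 2.5 mm of the axis, upright within 0.07 rad, with the fingers still on it (over 3 N) and pushing it down so that it bears on the tube with over 4 N, all through the last second (all of step 2 and contact force between cap and tube_full above 4 N and contact force between the fingers and cap above 3 N); the arm keeps its last pose, push and grip.
It fails at once if another loose thing (large cap, calculator, coins, pencil, eraser or stamp) was pushed more than 20 mm (distance of any of big_cap, calculator, coin_stack, pencil, eraser, stamp from where it was at the start of the episode above 0.02 m).
It also fails if it takes over 38 s, if anything falls off the work surface, if the arm or the gripper's body presses on something with over 40 N, if the wrist force passes 120 N, or if a joint passes its speed limit or range.

## Robot

A 6-joint arm with a two-finger parallel gripper is mounted at the origin on the work surface. World frame = base frame: x ahead of the robot, y to its left, z up, the work surface at z = 0. Lengths are in mm, angles in rad, forces in N, time in s.
With the tool pointing down it reaches from about 300 to 775 mm from the base axis. Payload 14.6 kg.
Tool frame: the origin (TCP) lies between the finger pads; the fingertips stand manip.tip_reach ahead of it and the grasp point (between the pads) lies 5 mm behind it (manip.tip_reach is the distance from the TCP to the fingertips, in mm); z points along the fingers, y is the line along which they close (so a half turn about z gives the same grasp; the last joint's range is limited). The gripper opens to 94 mm and grips with 3 to 60 N. Pads are 16 mm wide; open, the fingers measure 119 mm over their backs; the gripper's body (75 mm by 177 mm) begins 78 mm behind the grasp point.
Start: joints at [1.182, 0.3, 1.521, -0, 1.321, -0.067], TCP at [173.948, 521.758, 219.446] pointing down, gripper open.
Joint ranges: [-3.03, 3.03], [-0.79, 2.21], [0.23, 2.52], [-1.04, 4.18], [0, 3.07], [-2.55, 2.55]. Speed limits (rad/s): [2.22, 2.22, 2.57, 3.14, 3.14, 3.14].

## Interface

Orientations are given as [roll, pitch, yaw] about the fixed x, y, z axes, in that order (R = Rz(yaw) Ry(pitch) Rx(roll)).
In Python, from cell import manip gives the robot as it stands. The module is installed in compiled form; this text tells all that it offers.
- The arm moves only by the shell command python3 -m creep 'ROWS' [FORCE]. ROWS is JSON, a list of rows, each a list of 3 entries, a list of its own where there are three numbers: the opening, from -1 (shut) to 1 (fully open), then the shift along the tool's x, y, z in cm, then the turn about the tool's z in units of 5 degrees (1.0 is 5 degrees). In form: [[grip, [tx, ty, tz], roll], ...]. A call has 1 to 12 rows; each row is the pose to reach, as a shift and turn from the pose commanded when the call began, along the tool's axes at that moment; what a row does not reach only later rows make up. A row lasts 1/10 s, in which the tool goes at most 50 mm and 8.59 degrees, less where a joint would pass 70% of its speed; a pose out of reach is approached as far as the arm can. A call with a gripper value outside its range is refused whole. The fingers move at their own pace and stop on an object; FORCE is the grip in N (left out, the last holds). Time passes only in rows, so rows that repeat a pose let the fingers close. It gives the time, the measured TCP pose, the force, the opening and the grip force at its end, in the units of the state.
- manip.read_state(): the state, without advancing time (a new reading comes with each control period).
- manip.camera(name): name is "scene" or "top" or "wrist"; returns the picture (400x640x3 uint8, red, green, blue); there is no depth.
- manip.camera_params(name): a dict with "fovy" (degrees; the focal length in pixels is half the picture's height over the tangent of half this angle, whatever the lens; pixels are square), "cx", "cy" (the principal point, pixels), "origin" and "attitude" of the camera in the world. Camera axes: x right, y down, z forward; pixel columns grow to the right and rows downward; lengths in mm; the calibration is good to about 2 mm. A picture is of the moment at which its call begins: read the wrist's pose just before it. camera_params takes no time and is no camera call; for the wrist camera it gives the pose at the moment of the call.
- manip.sign_off(): hands the job in; it is judged then, once.
The state is a dict: "clock": time; "joints": joint angles; "qd": joint speeds; "effort": joint torques, N m; "eef_pos": TCP position; "eef_rot": TCP orientation; "wrist_force": force on the tool from outside, world axes, zero at the start; "moment": the same for the moment, N m; "finger_gap": finger opening in mm; "finger_force": force on a finger pad.
Only numpy, scipy, OpenCV 4.12 (cv2) and the standard library are available. Lean on these libraries where they do the work, as an engineer would, in place of code of your own. Each camera call takes 0.05 s, during which the arm holds its last target. There are 200 camera calls.

## Working session

There is one attempt and no reset: what is moved stays moved. The work goes in short steps, Python scripts to look and compute and a shell command to move; the robot and the scene stay as the last step left them, time stands still between calls to the robot, and variables do not carry over. Pictures are saved under pics/ and viewed, at most 10 in all, crops included, and the job is handed in when it is done.

```bash
mkdir -p pics; python3 - <<'E'
from cell import manip
import cv2
print(manip.tip_reach, manip.read_state())
for n in("top","scene"):
    print(n,manip.camera_params(n)); cv2.imwrite(f"pics/{n}0.png",manip.camera(n)[:,:,::-1])
E
```

```text
14.0 {'clock': 0.0, 'joints': array([ 1.18239892e+00,  3.00458180e-01,  1.52157532e+00,  1.64912648e-05,
        1.32067799e+00, -6.66050973e-02]), 'qd': array([-0.00013125,  0.00103688,  0.00019305,  0.000456  ,  0.00121019,
       -0.00109718]), 'effort': array([ 2.68985445e-03, -5.31819463e+01, -3.52738595e+01,  7.09132128e-02,
        2.44388322e-02, -9.86369037e-05]), 'eef_pos': array([173.85800435, 521.54663156, 218.89583927]), 'eef_rot': array([-3.14047736e+00, -9.04030302e-05,  2.81979621e+00]), 'wrist_force': array([0.14760573, 0.30702996, 0.48731479]), 'moment': array([ 0.00584389, -0.03168917, -0.00351433]), 'finger_force': 0.0, 'finger_gap': 94.00306839726393}
top {'fovy': 52.177604674363394, 'cx': 318.59514316316745, 'cy': 203.13476672430792, 'origin': array([482.24968869,  49.82770606, 913.30133631]), 'attitude': array([-3.06735183, -0.00634568, -1.6012091 ])}
scene {'fovy': 42.96664718299431, 'cx': 319.740515150073, 'cy': 201.42985024196753, 'origin': array([1268.83341749, -230.08230412,  831.95195709]), 'attitude': array([-2.32108589,  0.01557295,  1.16121854])}
```

View pics/top0.png

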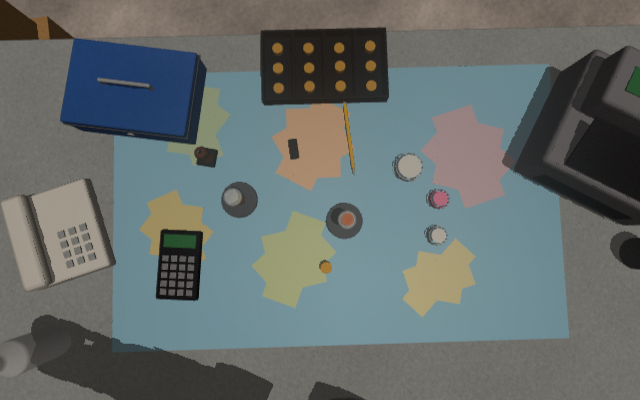

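View pics/scene0.png

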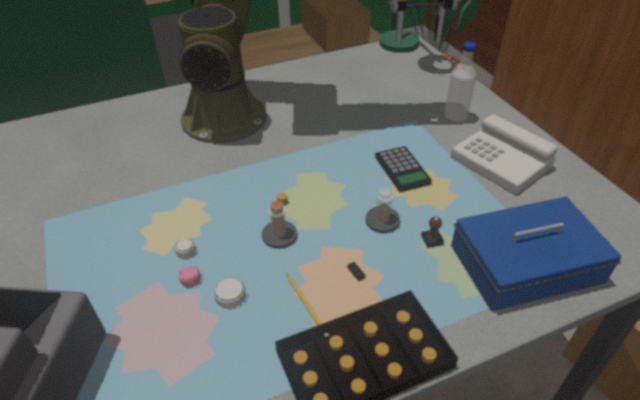

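The top view shows three cap-like things: the small white cap at (437,235), the big white cap at (408,167) and a pink look-alike at (439,199). The small white one is my choice. There are two tubes: (345,220) shows copper up to its mouth, so it's the full one, while (239,199) has a clear top, so it's the half one. In the scene view they sit at (185,246) small cap, (230,292) big cap, (189,275) pink, (279,225) full tube and (383,210) half tube.

```bash
cat > h.py <<'E'
import numpy as np, cv2
from scipy.spatial.transform import Rotation as Ro
def ray(p,uv):
    f=200/np.tan(np.radians(p["fovy"])/2)
    d=np.array([(uv[0]-p["cx"])/f,(uv[1]-p["cy"])/f,1.])
    return np.array(p["origin"]),Ro.from_euler("xyz",p["attitude"]).apply(d)
def plane(p,uv,z):
    o,d=ray(p,uv); return o+d*(z-o[2])/d[2]
def tri(rays):
    A=0;b=0
    for o,d in rays:
        d=d/np.linalg.norm(d); M=np.eye(3)-np.outer(d,d); A=A+M; b=b+M@o
    x=np.linalg.solve(A,b)
    return x,[np.linalg.norm(np.cross(x-o,d/np.linalg.norm(d))) for o,d in rays]
def blob(mask,near,R):
    n,l,s,c=cv2.connectedComponentsWithStats(mask.astype(np.uint8))
    k=[i for i in range(1,n) if np.hypot(*(c[i]-near))<R and s[i,4]>15]
    i=max(k,key=lambda i:s[i,4]); return c[i],s[i]
E
python3 - <<'E'
from h import *
from cell import manip
P={n:manip.camera_params(n) for n in("top","scene")}
I={n:cv2.imread(f"pics/{n}0.png") for n in P}
def white(n):
    h=cv2.cvtColor(I[n],cv2.COLOR_BGR2HSV); return (h[...,1]<50)&(h[...,2]>130)
for nm,a,b in(("cap",(437,235),(185,244)),("big",(408,167),(230,288))):
    c1,s1=blob(white("top"),a,12);c2,s2=blob(white("scene"),b,14)
    print(nm,c1,s1,c2,s2); x,e=tri([ray(P["top"],c1),ray(P["scene"],c2)]);print(x,e,plane(P["top"],c1,24))
for nm,a in(("full",(345,220)),("half",(239,199))): print(nm,plane(P["top"],a,12))
hs=cv2.cvtColor(I["top"],cv2.COLOR_BGR2HSV)
c,s=blob((hs[...,0]<15)&(hs[...,1]>70)&(hs[...,2]>60),(346,219),8);print("coin",c,s)
for z in(80,98):print(plane(P["top"],c,z))
print("tri",tri([ray(P["top"],c),ray(P["scene"],(277,205))]))
d=((hs[...,2]<95)&(hs[...,1]<120)); print("foot",blob(d,(345,220),12))
for n,(u,v) in(("top",(390,215)),("scene",(235,240))):
    cv2.imwrite(f"pics/{n}c.png",cv2.resize(I[n][v-65:v+65,u-85:u+85],None,fx=3.5,fy=3.5,interpolation=2))
cv2.imwrite("pics/both.png",np.vstack([cv2.imread("pics/topc.png")[:300],cv2.imread("pics/scenec.png")[80:380]]))
E
```

```text
Traceback (most recent call last):
  File "h.py", line 18, in blob
    i=max(k,key=lambda i:s[i,4]); return c[i],s[i]
ValueError: max() iterable argument is empty
```

```bash
python3 - <<'E'
from h import *
from cell import manip
P={n:manip.camera_params(n) for n in("top","scene")}
I={n:cv2.imread(f"pics/{n}0.png") for n in P}
H={n:cv2.cvtColor(I[n],cv2.COLOR_BGR2HSV) for n in P}
print(H["top"][235,437],H["scene"][244,185],H["scene"][288,230],H["top"][220,345],H["top"][235,337],H["top"][260,345])
def white(n): return (H[n][...,1]<70)&(H[n][...,2]>105)
def go(f):
    try: print(f())
    except ValueError: print("none")
for nm,a,b in(("cap",(437,235),(185,244)),("big",(408,167),(230,288))):
    def f():
        c1,s1=blob(white("top"),a,12);c2,s2=blob(white("scene"),b,14)
        return nm,c1,s1,c2,s2,tri([ray(P["top"],c1),ray(P["scene"],c2)]),plane(P["top"],c1,24)
    go(f)
hs=H["top"]
def f():
    c,s=blob((hs[...,0]<20)&(hs[...,1]>60)&(hs[...,2]>60),(346,219),8)
    return "coin",c,s,plane(P["top"],c,98),tri([ray(P["top"],c),ray(P["scene"],(277,205))])
go(f)
def f():
    c,s=blob((hs[...,2]<95)&(hs[...,1]<120),(345,220),12);return c,s,plane(P["top"],c,12)
go(f)
print(plane(P["top"],(344,220),12),plane(P["top"],(239,199),12))
A=I["top"][150:260,310:470];B=I["scene"][190:300,160:320]
cv2.imwrite("pics/both.png",cv2.resize(np.hstack([A,B]),None,fx=2.5,fy=2.5,interpolation=2))
E
```

```text
[ 19  26 166] [ 22  16 180] [ 18  14 179] [  9 142 151] [45  7 76] [ 96  57 156]
none
none
('coin', array([346.89285714, 219.04285714]), array([341, 213,  13,  13, 140], dtype=int32), array([509.17707301, -12.69753901,  98.        ]), (array([509.54019692, -12.49234872,  93.10414383]), [np.float64(0.6134367212266765), np.float64(0.613436721226725)]))
(array([342.47222222, 220.49206349]), array([325, 203,  37,  35, 756], dtype=int32), array([509.11658104,  -9.42454663,  12.        ]))
[510.09953624 -12.83362926  12.        ] [563.51857973 217.75763185  12.        ]
```

View pics/both.png

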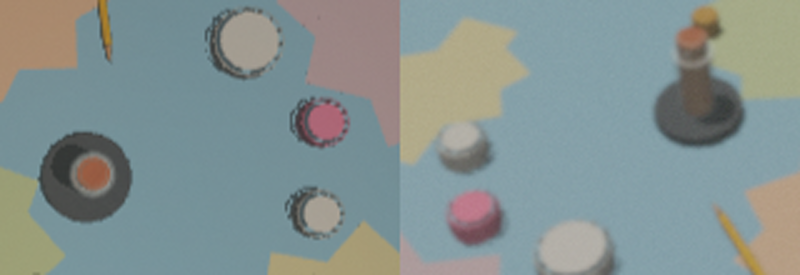

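The crop confirms the choice. The small white cap is at crop (320,213), with the pink one at (322,121) and the big one at (245,42). The full tube, copper up to its mouth, is at crop (93,173). I'll tighten the white mask next.

```bash
python3 - <<'E'
from h import *
from cell import manip
P={n:manip.camera_params(n) for n in("top","scene")}
I={n:cv2.imread(f"pics/{n}0.png").astype(int) for n in P}
def white(n): return ((I[n][...,2]-I[n][...,0])>3)&(I[n].min(2)>118)&((I[n].max(2)-I[n].min(2))<45)
for nm,a,b in(("cap",(438,235),(185,242)),("big",(408,167),(230,286))):
    c1,s1=blob(white("top"),a,12);c2,s2=blob(white("scene"),b,14)
    print(nm,c1,s1,c2,s2,tri([ray(P["top"],c1),ray(P["scene"],c2)]),plane(P["top"],c1,24))
E
```

```text
Traceback (most recent call last):
  File "h.py", line 18, in blob
    i=max(k,key=lambda i:s[i,4]); return c[i],s[i]
ValueError: max() iterable argument is empty
```

```bash
python3 - <<'E'
from h import *
from cell import manip
P={n:manip.camera_params(n) for n in("top","scene")}
I={n:cv2.imread(f"pics/{n}0.png").astype(int) for n in P}
def cen(n,a,r):
    u,v=a; w=I[n][v-r:v+r+1,u-r:u+r+1]
    m=(w[...,2]-w[...,0]>-2)&(w.min(2)>125)&(w[...,2]-w[...,1]<25)
    k=cv2.connectedComponentsWithStats(m.astype(np.uint8)); i=1+np.argmax(k[2][1:,4]); return k[3][i]+[u-r,v-r],k[2][i]
for nm,a,b,r in(("cap",(438,235),(185,244),13),("big",(408,167),(230,288),17)):
    c1,s1=cen("top",a,r);c2,s2=cen("scene",b,r)
    print(nm,c1,s1,c2,s2,tri([ray(P["top"],c1),ray(P["scene"],c2)]),plane(P["top"],c1,24))
E
```

```text
cap [438.37195122 235.31097561] [  7   7  14  14 164] [183.03990025 239.12468828] [  0   0  27  22 401] (array([ 469.99818105, -213.62055466,   37.08533008]), [np.float64(1.4877251437637364), np.float64(1.4877251437638197)]) [ 470.2634311 -216.0481126   24.       ]
big [409.37772397 166.00242131] [  7   5  23  23 413] [228.55063291 289.5443038 ] [  3   8  27  23 474] (array([ 624.77304443, -161.28176134,   19.66864539]), [np.float64(0.19360654450357323), np.float64(0.193606544503664)]) [ 624.13755679 -160.07084806   24.        ]
```

```bash
python3 -m creep '[[0.6,[-51.4,-60.7,0],0],[0.6,[-51.4,-60.7,0],0],[0.6,[-51.4,-60.7,0],0],[0.6,[-51.4,-60.7,0],0],[0.6,[-51.4,-60.7,0],0],[0.6,[-51.4,-60.7,0],0],[0.6,[-51.4,-60.7,0],0],[0.6,[-51.4,-60.7,0],0],[0.6,[-51.4,-60.7,0],0],[0.6,[-51.4,-60.7,0],0],[0.6,[-51.4,-60.7,0],0],[0.6,[-51.4,-60.7,0],0]]' 50; python3 -c "
from cell import manip
s=manip.read_state();print(s['eef_pos'],s['eef_rot'],s['joints']);print(manip.camera_params('wrist'))"
```

```text
clock: 1.3
eef_pos: [397.1, -37.5, 219.5]
eef_rot: [3.141, 0.0, 2.819]
wrist_force: [2.4, 1.3, 0.3]
finger_gap: 75.4
finger_force: 0.0
[397.13374482 -37.4840202  219.51970135] [3.14148619e+00 3.35953229e-04 2.81940394e+00] [-1.86028093e-01 -4.55802677e-02  1.91033292e+00  6.25673518e-05
  1.27649271e+00 -1.43465386e+00]
{'fovy': 62.779217894542626, 'cx': 318.8598299954854, 'cy': 201.45768549613848, 'origin': array([320.5331201 , -12.55718456, 384.51792567]), 'attitude': array([ 2.86262815e+00, -1.14850744e-03,  1.24823000e+00])}
```

```bash
cat > snap.py <<'E'
import sys,pickle,cv2
from cell import manip
p=manip.camera_params("wrist"); p["tcp"]=manip.read_state()["eef_pos"]; cv2.imwrite(f"pics/{sys.argv[1]}.png",manip.camera("wrist")[:,:,::-1])
pickle.dump(p,open(f"{sys.argv[1]}.pkl","wb")); print(p["origin"],p["attitude"],p["tcp"])
E
python3 -m creep '[[0.6,[0,0,0],0],[0.6,[0,0,0],0]]'; python3 snap.py w1
python3 -m creep '[[0.6,[-5,-5,0],0],[0.6,[-12.6,-14.7,0],0],[0.6,[-12.6,-14.7,0],0],[0.6,[-12.6,-14.7,0],0],[0.6,[-12.6,-14.7,0],0],[0.6,[-12.6,-14.7,0],0],[0.6,[-12.6,-14.7,0],0]]'; python3 snap.py w2
python3 -c "
import cv2,numpy as np
a=[cv2.imread(f'pics/w{i}.png') for i in (1,2)]
cv2.imwrite('pics/w12.png',cv2.resize(np.vstack(a),(480,600)))"
```

```text
clock: 1.5
eef_pos: [396.8, -35.9, 219.0]
eef_rot: [-3.142, -0.001, 2.817]
wrist_force: [-0.5, 0.1, -0.1]
finger_gap: 75.2
finger_force: 0.0
[320.45479403 -10.840537   384.1495387 ] [ 2.86416271e+00 -9.99515664e-04  1.24602078e+00] [396.75799237 -35.86896555 219.03802785]
clock: 2.25
eef_pos: [470.0, -212.7, 219.6]
eef_rot: [3.141, -0.0, 2.822]
wrist_force: [-0.3, -0.4, 0.4]
finger_gap: 75.0
finger_force: 0.0
[ 393.40612473 -187.97254231  384.63345572] [ 2.86306139e+00 -1.20641720e-03  1.25069938e+00] [ 470.00107243 -212.69175408  219.60656611]
```

View pics/w12.png

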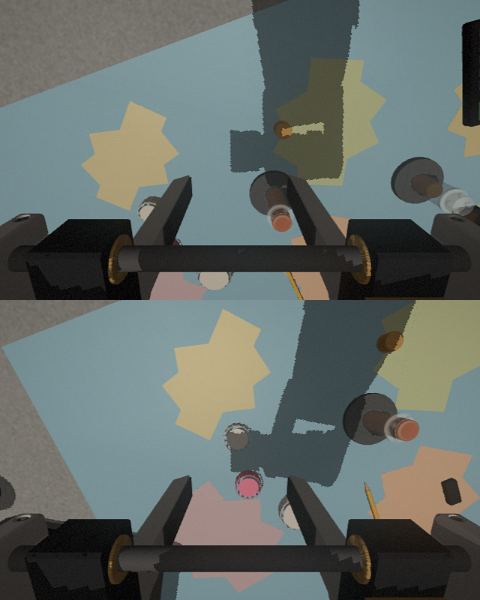

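w2 (stacked picture, 480x600) shows the small cap in shadow at (237,435) between the fingertips, the pink cap at (248,485), the big cap at (290,512) and the full tube's mouth at (405,429). In w1 the full tube's mouth is at (281,219), beside the right finger.

```bash
cat >> h.py <<'E'
import pickle
def load(n): return cv2.imread(f"pics/{n}.png").astype(int),pickle.load(open(f"{n}.pkl","rb"))
def big(m,a,r):
    u,v=a; w=m[v-r:v+r+1,u-r:u+r+1].astype(np.uint8)
    k=cv2.connectedComponentsWithStats(w); i=1+np.argmax(k[2][1:,4])
    c,_=cv2.findContours((k[1]==i).astype(np.uint8),0,1); c=max(c,key=len)
    return np.array(cv2.fitEllipse(cv2.convexHull(c))[0])+[u-r,v-r],cv2.fitEllipse(cv2.convexHull(c))[1],k[2][i]
E
python3 - <<'E'
from h import *
from cell import manip
T=manip.camera_params("top"); I=cv2.imread("pics/top0.png").astype(int)
cop=lambda I:(I[...,2]-I[...,0]>45)&(I[...,2]-I[...,1]>28)
neu=lambda I:(I[...,2]-I[...,0]>-4)&(I.min(2)>60)&(I[...,2]-I[...,0]<40)
R=[]
I1,p1=load("w1");I2,p2=load("w2")
for J,p,a,r in((I,T,(347,219),10),(I1,p1,(375,292),18),(I2,p2,(540,172),24)):
    c,e,s=big(cop(J),a,r);print(c,e,s);R.append(ray(p,c)); print(plane(p,c,98))
print("tube",tri(R),tri(R[1:]))
c2,e,s=big(neu(I2),(316,181),22);print("cap w2",c2,e,s,plane(p2,c2,24))
c1,e,s=big(neu(I),(438,235),11);print("top",c1,e,s,plane(T,c1,24))
print(tri([ray(T,c1),ray(p2,c2)]))
cv2.imwrite("pics/w2c.png",cv2.resize(np.hstack([I2[130:230,266:366],I2[120:220,490:590],I1[240:340,325:425]]).astype(np.uint8),None,fx=2.6,fy=2.6,interpolation=0))
E
```

```text
[347.00112915 218.99191284] (12.448455810546875, 12.801295280456543) [  4   4  13  13 132]
[509.27219074 -12.91734681  98.        ]
[375.61744499 296.89995193] (22.613807678222656, 25.76478385925293) [  6  12  26  23 469]
[508.82169338 -14.67507818  98.        ]
[543.38541985 173.42944336] (26.071733474731445, 31.479686737060547) [ 13  12  30  28 656]
[509.57161403 -15.94027473  98.        ]
tube (array([510.04951715, -14.10722747,  95.66802488]), [np.float64(1.2250966434627901), np.float64(0.6499890641241716), np.float64(0.6347010889711223)]) (array([510.37390796, -14.67574069,  95.79729557]), [np.float64(0.09032427750989118), np.float64(0.09032427750992242)])
cap w2 [315.92009544 183.14361   ] (37.423126220703125, 39.08312225341797) [  3   5  38  39 904] [ 470.02594926 -216.40164681   24.        ]
top [436.27369785 235.62051201] (17.52835464477539, 20.182823181152344) [  0   2  20  19 227] [ 469.73231914 -211.44414474   24.        ]
(array([ 470.84006596, -215.84662258,   13.88875929]), [np.float64(1.861003342004175), np.float64(1.8610033420042456)])
```

View pics/w2c.png

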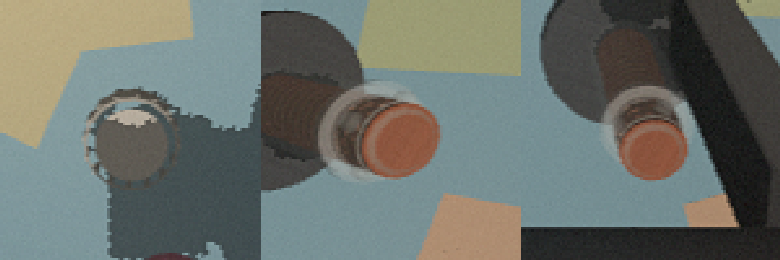

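The crops are clean. The small white ribbed cap is half in shadow at (133,137), and the tube shows a copper disc at its mouth. Next: centre over the cap and go half-way down, then take a second view.

```bash
python3 -m creep '[[0.6,[-0.1,-0.3,4],0],[0.6,[-0.1,-0.3,8],0],[0.6,[-0.1,-0.3,12],0],[0.6,[-0.1,-0.3,12],0],[0.6,[-0.1,-0.3,12],0],[0.6,[-0.1,-0.3,12],0]]'; python3 snap.py w3; python3 - <<'E'
from h import *
neu=lambda I:(I[...,2]-I[...,0]>-4)&(I.min(2)>60)&(I[...,2]-I[...,0]<40)
I2,p2=load("w2");I3,p3=load("w3")
f=200/np.tan(np.radians(p3["fovy"])/2)
def proj(p,x):
    q=Ro.from_euler("xyz",p["attitude"]).inv().apply(np.array(x)-p["origin"]);return q[:2]/q[2]*f+[p["cx"],p["cy"]]
a=proj(p3,(470,-216,24)).round().astype(int);print(a)
c2,_,_=big(neu(I2),(316,181),22);c3,e,s=big(neu(I3),tuple(a),34);print(c3,e,s,plane(p3,c3,24),tri([ray(p2,c2),ray(p3,c3)]))
cv2.imwrite("pics/w3v.png",I3.astype(np.uint8))
E
```

```text
clock: 2.9
eef_pos: [471.1, -217.8, 101.9]
eef_rot: [-3.141, 0.003, 2.82]
wrist_force: [-1.0, -0.2, -0.5]
finger_gap: 75.6
finger_force: 0.0
[ 393.99745373 -192.68445921  266.68972898] [ 2.85958939e+00 -4.07400020e-04  1.24927470e+00] [ 471.07968927 -217.80423424  101.93657647]
[321 213]
[320.32305145 211.5115242 ] (54.14970779418945, 56.727447509765625) [   6    5   55   57 1955] [ 468.82224079 -216.30332216   24.        ] (array([ 472.62970527, -217.43680272,   11.68859593]), [np.float64(0.06567633761728972), np.float64(0.06567633761726097)])
```

View pics/w3v.png

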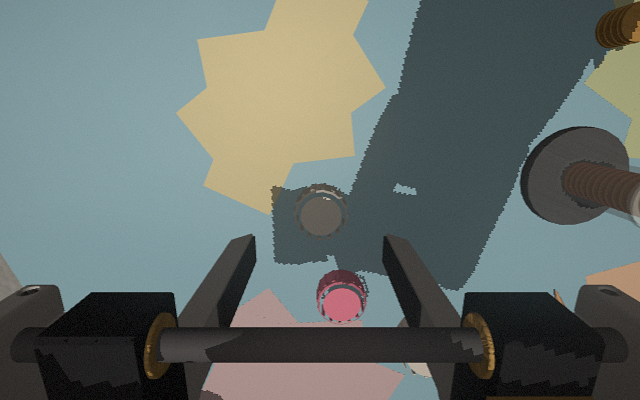

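w3 shows the cap at (320,211), centred between the fingers, with the pink one at (342,300) outside the closing line. I'll descend and grip.

```bash
python3 -m creep '[[0.6,[0,0,4],0],[0.6,[0,0,7],0],[0.6,[0,0,8.2],0],[0.6,[0,0,8.2],0],[0.6,[0,0,8.2],0],[-0.4,[0,0,8.2],0],[-0.4,[0,0,8.2],0],[-0.4,[0,0,8.2],0],[-0.4,[0,0,8.2],0],[-0.4,[0,0,8.2],0],[-0.4,[0,0,8.2],0],[-0.4,[0,0,8.2],0]]' 50
python3 -m creep '[[-0.4,[0,0,0],0],[-0.4,[0,0,0],0],[-0.4,[0,0,0],0],[-0.4,[0,0,0],0]]' 50
```

```text
clock: 4.15
eef_pos: [470.1, -217.7, 17.6]
eef_rot: [-3.142, 0.0, 2.82]
wrist_force: [-1.8, 1.4, 4.7]
finger_gap: 41.1
finger_force: 50.0
clock: 4.55
eef_pos: [470.1, -217.8, 17.7]
eef_rot: [-3.142, 0.0, 2.82]
wrist_force: [-1.4, 2.0, 6.4]
finger_gap: 41.4
finger_force: 50.0
```

```bash
python3 -m creep '[[-0.4,[0,0,-4],0],[-0.4,[0,0,-8],0],[-0.4,[0,0,-13.2],0],[-0.4,[0,0,-13.2],0],[-0.4,[-0.6,5,-13.2],0],[-0.4,[-1.2,10,-13.2],0],[-0.4,[-1.8,15,-13.2],0],[-0.4,[-2.3,20.6,-13.2],0],[-0.4,[-2.3,20.6,-13.2],0],[-0.4,[-2.3,20.6,-13.2],0],[-0.4,[-2.3,20.6,-13.2],0],[-0.4,[-2.3,20.6,-13.2],0]]' 50
python3 -m creep '[[-0.4,[0,0,0],0],[-0.4,[0,0,0],0],[-0.4,[0,0,0],0]]' 
python3 snap.py w4
```

```text
clock: 5.75
eef_pos: [556.6, -30.9, 149.2]
eef_rot: [-3.141, -0.0, 2.818]
wrist_force: [0.3, 0.2, 0.0]
finger_gap: 41.6
finger_force: 50.0
clock: 6.05
eef_pos: [556.9, -30.0, 149.5]
eef_rot: [3.142, 0.0, 2.819]
wrist_force: [-0.1, 0.1, -0.6]
finger_gap: 41.5
finger_force: 50.0
[480.34812004  -5.07599191 314.53581486] [ 2.86285952e+00 -1.04030666e-03  1.24790236e+00] [556.89693206 -30.02450096 149.5146496 ]
```

View pics/w4.png

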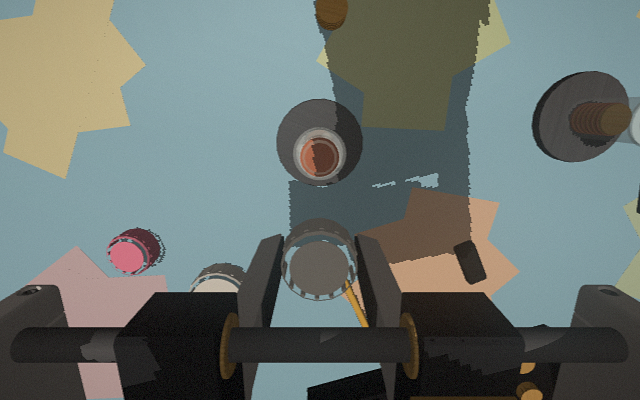

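w4 shows the cap held upright at (319,265) and the full tube's mouth at (320,157), half in shadow. I'll fit both circles.

```bash
python3 - <<'E'
from h import *
I,p=load("w4")
f=200/np.tan(np.radians(p["fovy"])/2)
def proj(p,x):
    q=Ro.from_euler("xyz",p["attitude"]).inv().apply(np.array(x)-p["origin"]);return q[:2]/q[2]*f+[p["cx"],p["cy"]]
cop=(I[...,2]-I[...,0]>22)&(I[...,2]-I[...,1]>14)
c,e,s=big(cop,(320,156),26);print("tube",c,e,s)
for z in(95.7,98):print(plane(p,c,z))
tcp=p["tcp"]
print("pred cap top ctr",proj(p,(tcp[0],tcp[1],156)),"bottom",proj(p,(tcp[0],tcp[1],132)),"pred tube",proj(p,(509.7,-14.5,97)))
print([int(x) for x in I[210:310,310:328].mean((1,2))])
A=np.vstack([I[118:198,270:370],I[212:302,270:370]]).astype(np.uint8)
m=np.zeros_like(A);m[:80][cop[118:198,270:370]]=255
cv2.imwrite("pics/w4c.png",cv2.resize(np.hstack([cv2.convertScaleAbs(A,alpha=1.7),m]),None,fx=3.5,fy=3.5,interpolation=0))
E
```

```text
tube [318.87206078 156.48860741] (39.0724983215332, 39.913612365722656) [   6    7   39   40 1230]
[510.17486679 -14.80746868  95.7       ]
[509.86138283 -14.70518927  98.        ]
pred cap top ctr [319.73437563 264.89111692] bottom [319.59086925 246.53414948] pred tube [319.08640001 155.94451412]
[80, 80, 80, 81, 81, 80, 80, 80, 75, 70, 71, 71, 71, 71, 71, 71, 72, 71, 77, 72, 71, 81, 90, 90, 89, 83, 79, 81, 79, 80, 99, 92, 91, 93, 93, 93, 93, 93, 93, 92, 93, 92, 93, 93, 93, 93, 93, 93, 93, 92, 92, 93, 92, 93, 91, 94, 93, 93, 93, 93, 92, 93, 93, 92, 93, 93, 92, 93, 93, 93, 93, 93, 92, 93, 92, 92, 93, 93, 92, 92, 92, 93, 92, 92, 101, 131, 131, 131, 136, 115, 113, 150, 150, 149, 150, 150, 150, 149, 150, 149]
```

View pics/w4c.png

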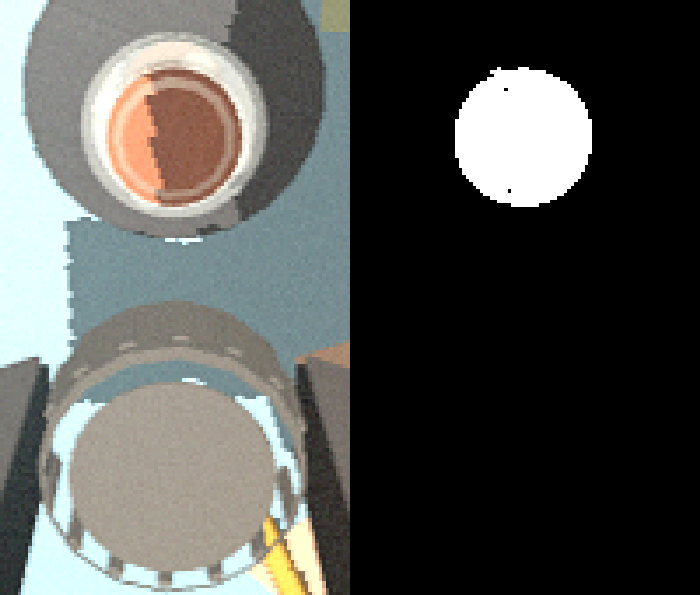

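```bash
python3 - <<'E'
from h import *
I,p=load("w4")
tcp=p["tcp"]; tx=np.array([np.cos(2.819),np.sin(2.819),0]); ty=np.array([np.sin(2.819),-np.cos(2.819),0])
for nm,uv,zs in(("far low edge",(319.3,218.3),(131.9,)),("near top edge",(319.3,300),(155.9,)),("disc",(319.3,267.4),(155.9,157)),("far top edge",(319.3,232),(155.9,)),("tube",(318.9,156.5),(96,98)),("diskL",(290,267.4),(155.9,)),("diskR",(348.6,267.4),(155.9,))):
    for z in zs:
        d=plane(p,uv,z)-tcp; print(nm,z,"x %.1f y %.1f"%(d@tx,d@ty))
E
```

```text
far low edge 131.9 x 17.9 y -0.2
near top edge 155.9 x -21.3 y -0.2
disc 155.9 x -1.5 y -0.2
disc 157 x -1.0 y -0.2
far top edge 155.9 x 18.7 y -0.2
tube 96 x 49.2 y -0.4
tube 98 x 49.5 y -0.4
diskL 155.9 x -1.5 y -15.9
diskR 155.9 x -1.5 y 15.4
```

```bash
python3 -m creep '[[-0.4,[2.5,0,0],0],[-0.4,[5.1,0,0],0],[-0.4,[5.1,0,0],0],[-0.4,[5.1,0,0],0],[-0.4,[5.1,0,2.6],0],[-0.4,[5.1,0,2.6],0],[-0.4,[5.1,0,2.6],0],[-0.4,[5.1,0,2.6],0]]'
python3 -m creep '[[-0.4,[0,0,0.3],0],[-0.4,[0,0,0.6],0],[-0.4,[0,0,0.9],0],[-0.4,[0,0,1.2],0],[-0.4,[0,0,1.2],0],[-0.4,[0,0,1.2],0]]'
```

```text
clock: 6.9
eef_pos: [509.3, -13.6, 124.3]
eef_rot: [3.141, 0.001, 2.82]
wrist_force: [-0.2, -1.0, 0.2]
finger_gap: 41.7
finger_force: 50.0
clock: 7.5
eef_pos: [508.6, -13.4, 111.4]
eef_rot: [-3.142, -0.0, 2.82]
wrist_force: [0.2, -0.7, 0.5]
finger_gap: 41.4
finger_force: 50.0
```

No lateral force, so the cap is over the neck. I'll press on past the nubs.

```bash
python3 -m creep '[[-0.4,[0,0,0.3],0],[-0.4,[0,0,0.5],0],[-0.4,[0,0,0.5],0],[-0.4,[0,0,0.5],0]]'
python3 -m creep '[[-0.4,[0,0,0.2],0],[-0.4,[0,0,0.4],0],[-0.4,[0,0,0.6],0],[-0.4,[0,0,0.6],0],[-0.4,[0,0,0.6],0]]'
```

```text
clock: 7.9
eef_pos: [508.9, -13.5, 106.8]
eef_rot: [3.142, 0.001, 2.82]
wrist_force: [-0.6, -0.6, 4.2]
finger_gap: 41.8
finger_force: 50.0
clock: 8.4
eef_pos: [508.1, -13.4, 99.6]
eef_rot: [-3.141, -0.002, 2.82]
wrist_force: [3.2, -1.1, -9.9]
finger_gap: 41.5
finger_force: 50.0
```

Past the click: the nubs are now drawing the cap down. I'll press the last bit home in small steps.

```bash
python3 -m creep '[[-0.4,[0,0,0.1],0],[-0.4,[0,0,0.2],0],[-0.4,[0,0,0.2],0],[-0.4,[0,0,0.2],0]]'
python3 -m creep '[[-0.4,[0,0,0.1],0],[-0.4,[0,0,0.2],0],[-0.4,[0,0,0.2],0],[-0.4,[0,0,0.2],0]]'
```

```text
clock: 8.8
eef_pos: [508.7, -13.4, 98.6]
eef_rot: [3.141, 0.0, 2.82]
wrist_force: [-0.3, 0.0, -2.3]
finger_gap: 41.2
finger_force: 50.0
clock: 9.2
eef_pos: [508.8, -13.4, 97.6]
eef_rot: [3.141, 0.001, 2.82]
wrist_force: [-5.6, -0.2, 13.1]
finger_gap: 41.6
finger_force: 50.0
```

```bash
python3 -m creep '[[-0.4,[0,0,0.1],0],[-0.4,[0,0,0.1],0],[-0.4,[0,0,0.1],0],[-0.4,[0,0,0.1],0],[-0.4,[0,0,0.1],0]]'; python3 snap.py w5; python3 - <<'E'
from cell import manip
import cv2
cv2.imwrite("pics/s5.png",cv2.resize(manip.camera("scene")[160:280,190:380,::-1],None,fx=4,fy=4))
E
```

```text
clock: 9.7
eef_pos: [508.9, -13.4, 97.6]
eef_rot: [3.141, 0.001, 2.82]
wrist_force: [-11.6, 0.2, 25.2]
finger_gap: 41.3
finger_force: 50.0
[432.10955794  11.46870355 262.47298138] [ 2.86163095e+00 -1.24962549e-03  1.24870410e+00] [508.89778366 -13.4491403   97.5590327 ]
```

View pics/s5.png

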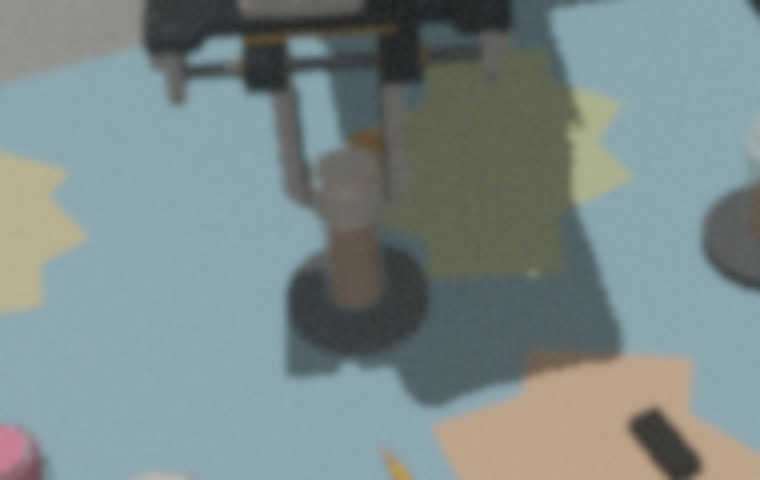

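The scene crop shows the cap upright on the full tube at (350,185), between the fingers. The hard stop is at TCP z 97.6, the height expected for home, with 25 N downward. Handing in.

```bash
python3 -c "
from cell import manip
print(manip.sign_off())"
```

```text
the job is handed in; nothing more can be done
None
```

The small white cap is snapped home on the full tube's shoulder and still pressed down with about 25 N at a 50 N grip; I handed it in at about 9.8 s, with no verdict shown and nothing else on the desk knowingly touched.

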